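# Find the shoe gap that still drags on the feeler gauge

## Task

Check the three shoe gaps in the front of the grey block with the feeler gauge: one shoe is jammed down so the tongue will not go in, one is slack so the tongue slides in without drag, and one still presses on the tongue with a light springy drag. Feel for it without ramming the gauge against the block, and leave the gauge let go in the gap that drags, its tongue pushed in up to the handle, so that it stays sticking out level on its own. Do not knock over the beaker, the capped bottle or the small vial.

Things in the scene. Friction and masses are not known exactly. Their poses are not given: they have to be found in the camera images.
- gap_block: Fixed grey block with aluminium cover, 90 (x) x 176 (y) x 78 mm high, on a dark foot plate 104 x 190 x 6 mm. Origin under its centre on the desk, z up; three gap mouths, 55 mm apart, in the front face at x = -45 mm; +x points into the gaps. Hidden in each gap, from 8 mm in, is a shoe above the floor; which gap is jammed, slack or dragging changes from run to run and cannot be seen.
- gap_left (a point): Centre of the mouth of the gap at the block's +y side, in its front face, 45 mm above the desk; axes as the block's. All three gaps are level channels along x with a flat floor 40 mm above the desk; the mouths are alike, 26 mm wide, 10 mm high. In the jammed gap a solid stop 10 mm in leaves only 1.5 mm; in the slack gap the full 10 mm stays open.
- gap_middle (a point): Centre of the mouth of the middle gap; as gap_left. In the dragging gap the sprung shoe has a 20 degree lead-in below, which the tip meets 10 to 30 mm in; its sole, 32 to 45 mm in, rests 1 to 2 mm above the floor and lifts up to 8 mm (2.5 N at rest, 0.5 N more per mm). Drag on the tongue: some 2 to 6 N, at most 12 N as the tip passes the lead-in.
- gap_right (a point): Centre of the mouth of the gap at the block's -y side, 45 mm above the desk; as gap_left
- feeler: Feeler gauge, 60 g, loose, lying on the desk: a black ribbed handle 70 (x) x 18 (y) x 26 mm (z) with a flat steel tongue on its +x end. Origin under the middle of the handle, z up. The tongue is 16 mm wide, 4 mm thick, from 11 to 15 mm above the origin, and reaches 52 mm out of the handle (x = 35 to 87 mm), with a rounded tip. Let go in the slack gap it sags or falls out.
- feeler_tip (a point): End of the tongue, 87 mm along the gauge's x from its origin and 13 mm above its underside
- beaker: Loose glass beaker, 72 mm wide, 90 mm high, origin under its centre; a bystander
- reagent: Loose white bottle with a blue cap, 58 mm wide, 123 mm high, origin under its centre; a bystander
- vial_a: Loose small capped vial, 12 mm wide, 34 mm high, origin under its centre; a bystander
Mind the look-alikes: they are no part of the job. Leave any yellow look-alike of the feeler alone.

How it is judged:
By the outcome, as a careful person would: the job done as asked, in the order asked, and still so for the second after the job is handed in, with the robot touching nothing.
It also fails if it takes over 51 s, if anything falls off the work surface, if the arm or the gripper's body presses on something with over 40 N, if the wrist force passes 120 N, or if a joint passes its speed limit or range.

## Robot

A 6-joint arm with a two-finger parallel gripper is mounted at the origin on a cart in front of the work surface, level with it; the furniture and walls round the work are solid. World frame = base frame: x ahead of the robot, y to its left, z up, the work surface at z = 0. Lengths are in mm, angles in rad, forces in N, time in s.
With the tool pointing down it reaches from about 300 to 775 mm from the base axis. Payload 14.6 kg.
Tool frame: the origin (TCP) lies at the very end of the fingers, on their centre line; the grasp point (between the pads) lies 19 mm behind it; z points along the fingers, y is the direction in which the jaws open and shut (so a half turn about z gives the same grasp; the last joint's range is limited). The gripper opens to 94 mm and grips with 3 to 60 N. Pads are 16 mm wide; open, the fingers measure 119 mm over their backs; the gripper's body (75 mm by 177 mm) begins 78 mm behind the grasp point.
Start: joints at [1.229, 0.3, 1.521, -0, 1.321, -0.067], TCP at [149.243, 529.354, 205.446] pointing down, gripper open.
Joint ranges: [-3.03, 3.03], [-0.79, 2.21], [0.23, 2.52], [-1.04, 4.18], [0, 3.07], [-2.55, 2.55]. Speed limits (rad/s): [2.22, 2.22, 2.57, 3.14, 3.14, 3.14].

## Interface

Orientations are given as [roll, pitch, yaw] about the fixed x, y, z axes, in that order (R = Rz(yaw) Ry(pitch) Rx(roll)).
In Python, from cell import manip gives the robot as it stands.
- The arm moves only by the shell command python3 -m inch 'ROWS' [FORCE]. ROWS is a JSON object of lists of equal length, an entry for each row: "grip": the opening, from -1 (shut) to 1 (fully open), so that 0 is half open; "travel": the shift along the world's x, y, z in cm, a list of three; "turn": the turn, a rotation vector about the world's x, y, z in degrees, a list of three. A call has 1 to 10 rows; each row is the pose to reach, as a shift and turn from the pose measured when the call began; what a row does not reach only later rows make up. A row lasts 1/8 s, in which the tool goes at most 62.5 mm and 10.7 degrees, less where a joint would pass 70% of its speed; a pose out of reach is approached as far as the arm can. A call with a gripper value outside its range is refused whole. The fingers move at their own pace and stop on an object; FORCE is the grip in N (left out, the last holds). Time passes only in rows, so rows that repeat a pose let the fingers close. It gives the time, the measured TCP pose, the force and the opening at its end, in the units of the state.
- manip.read_state(): the state, without advancing time (a new reading comes with each control period).
- manip.camera(name): name is "side" or "top" or "wrist"; returns (picture, depth): 420x560x3 uint8, red, green, blue; 420x560 float32, mm along the optical axis (not along the pixel's ray), 0 where there is no reading.
- manip.calibration(name): a dict with "fx", "fy", "cx", "cy" (pixels), "world_from_camera" (4x4, takes a point from camera to world coordinates). Camera axes: x right, y up, looking along -z (the intrinsics and any distortion apply to the point x, -y, -z); pixel columns grow to the right and rows downward; lengths in mm; the calibration is good to about 2 mm. A picture is of the moment at which its call begins: read the wrist's pose just before it. calibration takes no time and is no camera call; for the wrist camera it gives the pose at the moment of the call.
- manip.sign_off(): hands the job in, once; it reports no verdict.
Trained networks look in the newest picture that a camera, given by its name, has taken for a name from the list of things; names that differ only in an ending like _2 or _b are one class to them, and where a whole thing is asked for, a point or a joint stands for the part that bears it (a point fixed in the world has none). Each returns a list of dicts, best first, with "p" (0 to 1); they miss things now and then, are a little off and sometimes report something else, mostly with a low value. They report only what shows in the picture. A call takes as long as a camera call. They do not tell look-alikes from the thing itself.
- manip.look_for(camera, label): "bbox" ([left, top, right, bottom] in pixels, round what is visible of it).
The state is a dict: "clock": time; "joints": joint angles; "qd": joint speeds; "effort": joint torques, N m; "eef_pos": TCP position; "eef_rot": TCP orientation; "wrist_force": force on the tool from outside, world axes, zero at the start; "moment": the same for the moment, N m; "finger_gap": finger opening in mm.
Only numpy, scipy, OpenCV 4.12 (cv2) and the standard library are available. Lean on these libraries where they do the work, as an engineer would, in place of code of your own. Each camera call takes 0.05 s, during which the arm holds its last target.

## Working session

There is one attempt and no reset: what is moved stays moved. The work goes in short steps, Python scripts to look and compute and a shell command to move; the robot and the scene stay as the last step left them, time stands still between calls to the robot, and variables do not carry over. Pictures are saved under pics/ and viewed, and the job is handed in when it is done.

```bash
ls; mkdir -p pics
cat > h.py <<'E'
import numpy as np,cv2
from cell import manip
def snap(n,f):
    p,d=manip.camera(n); c=manip.calibration(n)
    cv2.imwrite('pics/'+f+'.png',cv2.cvtColor(p,cv2.COLOR_RGB2BGR)); np.savez('pics/'+f+'.npz',p=p,d=d,T=c['world_from_camera'],k=[c['fx'],c['fy'],c['cx'],c['cy']])
    print(n,{k:v for k,v in c.items() if k!='world_from_camera'}); return p,d,c
def pts(f):
    z=np.load('pics/'+f+'.npz'); d=z['d'];fx,fy,cx,cy=z['k'];T=z['T']
    v,u=np.mgrid[:d.shape[0],:d.shape[1]]
    P=np.stack([(u-cx)/fx*d,-(v-cy)/fy*d,-d,np.ones_like(d)],-1)@T.T
    P=P[...,:3];P[d==0]=np.nan
    return P,z['p']
E
python3 - <<'E'
from h import *
for n in ['side','top','wrist']: snap(n,n+'0')
s=manip.read_state();print(s)
for n in ['side','top','wrist']:
  for l in ['gap_block','feeler','beaker','reagent','vial_a']:
    print(n,l,[(np.round(r['bbox']).tolist(),round(r['p'],2)) for r in manip.look_for(n,l)[:3]])
print(manip.read_state()['clock'])
E
```

```text
pics
side {'fx': 534.989490301528, 'fy': 534.989490301528, 'cx': 276.7793642087653, 'cy': 204.55223144343557}
top {'fx': 464.5844284525807, 'fy': 464.5844284525807, 'cx': 282.775668455266, 'cy': 202.60215522451244}
wrist {'fx': 358.4954421375367, 'fy': 358.4954421375367, 'cx': 284.34625438245484, 'cy': 210.0251878034332}
{'clock': 0.15, 'joints': array([ 1.22938954e+00,  3.00352887e-01,  1.52139210e+00, -4.44671164e-06,
        1.32070229e+00, -6.66124725e-02]), 'qd': array([ 0.00058249, -0.00087422, -0.0005428 ,  0.0004744 , -0.00100177,
        0.00049443]), 'effort': array([ 4.11241817e-04, -5.31964517e+01, -3.52820706e+01,  7.07963551e-02,
        2.36281432e-02, -6.19912134e-05]), 'eef_pos': array([149.19125196, 529.18925891, 205.03112508]), 'eef_rot': array([-3.14073964e+00, -5.25884925e-05,  2.86679942e+00]), 'wrist_force': array([ 0.23330764, -0.0974064 ,  0.24300126]), 'moment': array([ 0.00330461,  0.01747907, -0.01146819]), 'finger_gap': 94.1079903004255}
side gap_block []
side feeler [([186.0, 278.0, 211.0, 341.0], 0.95), ([205.0, 212.0, 228.0, 259.0], 0.81), ([223.0, 182.0, 278.0, 201.0], 0.67)]
side beaker [([330.0, 127.0, 357.0, 172.0], 0.82), ([224.0, 181.0, 279.0, 201.0], 0.7)]
side reagent [([332.0, 150.0, 364.0, 211.0], 0.63)]
side vial_a [([314.0, 210.0, 321.0, 224.0], 0.61)]
top gap_block [([309.0, 135.0, 392.0, 215.0], 0.69)]
top feeler [([227.0, 214.0, 243.0, 256.0], 0.89), ([342.0, 258.0, 394.0, 270.0], 0.7), ([271.0, 256.0, 321.0, 265.0], 0.68)]
top beaker [([168.0, 136.0, 205.0, 171.0], 0.69)]
top reagent [([232.0, 145.0, 259.0, 168.0], 0.57)]
top vial_a []
wrist gap_block []
wrist feeler []
wrist beaker []
wrist reagent []
wrist vial_a []
0.9
```

View pics/side0.png

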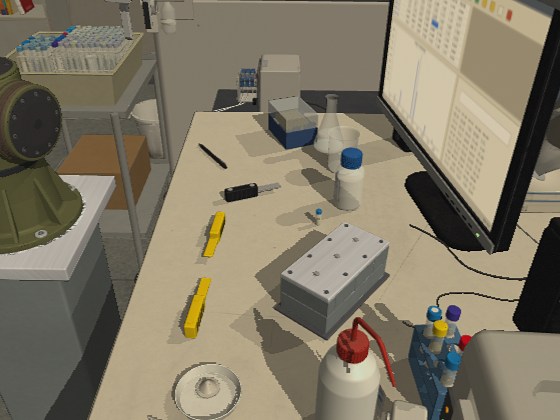

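View pics/top0.png

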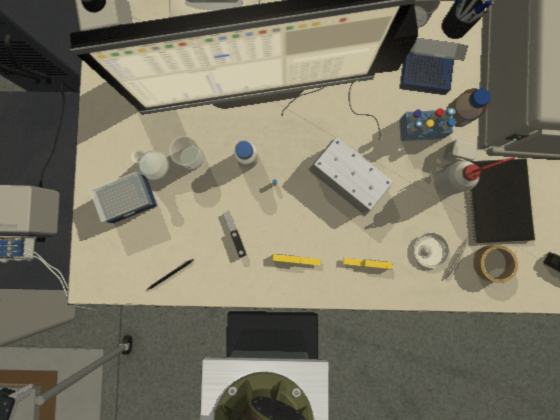

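View pics/wrist0.png

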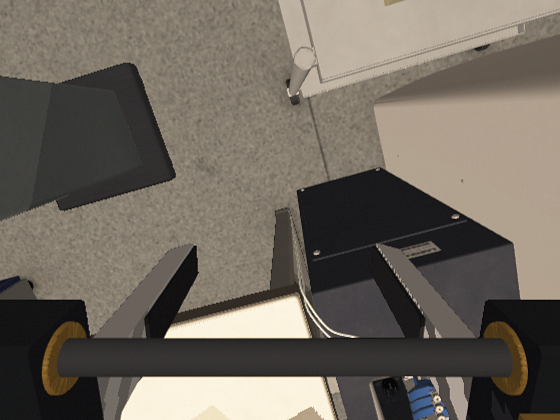

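Side view: black feeler at (240,191), tongue to the right. Two yellow look-alikes at (215,232) and (197,307). Block at (335,275). Top view: feeler handle at (237,243) with its tongue to (228,214), block at (352,175), vial at (274,183), bottle at (245,152), beaker at (186,150). The wrist view shows nothing useful yet. Next I'll measure from depth.

Run:
```python
from h import *
P,p=pts('top0')
# block: high plane
x0,y0,x1,y1=300,125,400,225
R=P[y0:y1,x0:x1].reshape(-1,3)
ok=np.isfinite(R[:,2]);R=R[ok]
t=R[(R[:,2]>70)&(R[:,2]<86)]
print('top z',np.median(t[:,2]),len(t))
r=cv2.minAreaRect(t[:,:2].astype(np.float32));print(r,cv2.boxPoints(r))
# desk z
print('desk',np.nanmedian(P[230:250,180:200,2]))
R=P[205:265,215:255]; 
m=(R[...,2]>18)&(R[...,2]<40);h=R[m];print('handle',len(h),np.median(h[:,2]),cv2.minAreaRect(h[:,:2].astype(np.float32)))
m=(R[...,2]>7)&(R[...,2]<40);h=R[m];print('all',len(h),cv2.minAreaRect(h[:,:2].astype(np.float32)))
# side
P,p=pts('side0')
R=P[178:205,218:285];
m=(R[...,2]>18)&(R[...,2]<40);h=R[m];r=cv2.minAreaRect(h[:,:2].astype(np.float32));print('side handle',len(h),np.median(h[:,2]),r)
m=(R[...,2]>7)&(R[...,2]<40);h=R[m];r=cv2.minAreaRect(h[:,:2].astype(np.float32));print('side all',len(h),r,cv2.boxPoints(r))
R=P[215:340,270:395].reshape(-1,3);t=R[(R[:,2]>70)&(R[:,2]<86)]
r=cv2.minAreaRect(t[:,:2].astype(np.float32));print(np.median(t[:,2]),r,cv2.boxPoints(r))
P,p=pts('top0')
for n,(u,v) in dict(vial=(274,182),bottle=(245,148),beaker=(186,152)).items(): print(n,P[v-2:v+3,u-2:u+3].reshape(-1,3)[[0,12,24]])
P2=P
for n,(u,v) in dict(y1=(296,260),y2=(368,264),mon=(270,100),red=(470,173)).items(): print(n,P[v,u])
```

```text
top z 78.36983494512901 2664
((619.7290649414062, -205.7207489013672), (176.12887573242188, 91.37773132324219), 51.664249420166016) [[ 529.2676   -246.45819 ]
 [ 600.94336  -303.13693 ]
 [ 710.19055  -164.9833  ]
 [ 638.5148   -108.304565]]
desk 0.9168264748659567
handle 224 25.32147901731912 ((466.98876953125, 86.50960540771484), (119.77432250976562, 19.162878036499023), 22.924421310424805)
all 354 ((470.7974853515625, 84.12826538085938), (121.6040267944336, 79.29571533203125), 3.0664520263671875)
side handle 245 24.81551930271803 ((464.87353515625, 83.30326843261719), (117.9789047241211, 24.7376708984375), 23.510089874267578)
side all 516 ((465.1193542480469, 83.41020202636719), (120.91380310058594, 24.7376708984375), 23.510089874267578) [[404.74695   70.6354  ]
 [414.61505   47.95121 ]
 [525.49176   96.185005]
 [515.62366  118.869194]]
77.72980551116018 ((618.52490234375, -208.0915985107422), (180.35890197753906, 91.17383575439453), 51.676815032958984) [[ 526.8408   -250.57138 ]
 [ 598.369    -307.10797 ]
 [ 710.209    -165.61182 ]
 [ 638.6808   -109.075226]]
vial [[603.73938503  -8.02278971  32.9088114 ]
 [598.25654206 -13.28956619  36.65171995]
 [597.24494416 -17.67595112   5.16365979]]
bottle [[671.20127984  59.01964941 120.88603924]
 [665.79542469  53.85685201 124.44100139]
 [662.24498832  49.54037803 118.86636799]]
beaker [[            nan             nan             nan]
 [ 6.78068069e+02  2.19886059e+02 -1.64471997e+00]
 [ 6.72477824e+02  2.14001871e+02  3.99823312e-01]]
y1 [403.86223738 -72.29341582  22.88832671]
y2 [ 397.68359351 -251.95803247   27.70902963]
mon [816.68482533   2.38518795  12.72486698]
red [ 609.27753102 -452.99417389  169.57735152]
```

Run:
```python
import cv2
for n,b in [('top0',(200,120,410,280)),('side0',(180,160,400,340))]:
    i=cv2.imread(f'pics/{n}.png')[b[1]:b[3],b[0]:b[2]];i=cv2.resize(i,None,fx=3.5,fy=3.3);cv2.imwrite(f'pics/z_{n}.png',i)
```

```text
(no output)
```

View pics/z_top0.png

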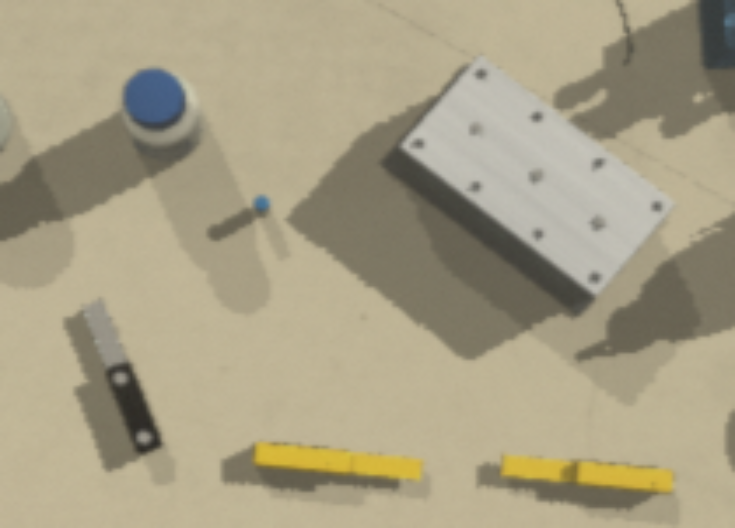

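View pics/z_side0.png

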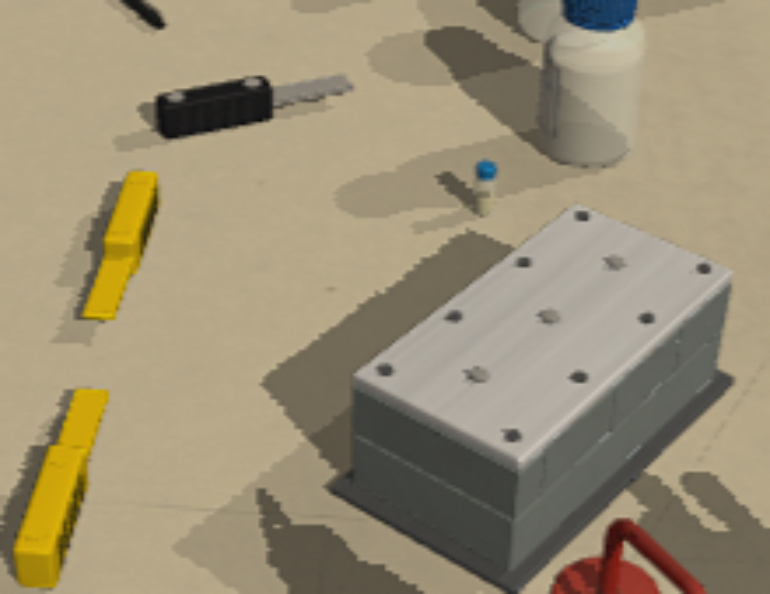

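Run:
```python
from h import *
from scipy.spatial.transform import Rotation as R
s=manip.read_state();T=np.array(manip.calibration('wrist')['world_from_camera']);Rt=R.from_euler('xyz',s['eef_rot']).as_matrix()
print(Rt.T@(T[:3,3]-s['eef_pos']), (Rt.T@T[:3,:3]).round(3))
for n in['top','side']: print(np.array(manip.calibration(n)['world_from_camera']).round(2))
```

```text
[  77.2575717    -0.46927628 -178.18173062] [[-0.001  0.965  0.263]
 [ 1.     0.     0.001]
 [ 0.001  0.263 -0.965]]
[[ 2.0000e-02  1.0000e+00 -9.0000e-02  4.4717e+02]
 [-1.0000e+00  2.0000e-02 -1.0000e-02 -4.6200e+01]
 [-1.0000e-02  9.0000e-02  1.0000e+00  1.1973e+03]
 [ 0.0000e+00  0.0000e+00  0.0000e+00  1.0000e+00]]
[[ 1.0000e+00 -1.0000e-02  1.0000e-02  5.3389e+02]
 [ 2.0000e-02  5.6000e-01 -8.3000e-01 -8.6560e+02]
 [ 0.0000e+00  8.3000e-01  5.6000e-01  6.2642e+02]
 [ 0.0000e+00  0.0000e+00  0.0000e+00  1.0000e+00]]
```

```bash
python3 -m inch '{"grip":[1,1,1,1,1,1,1,1,1,1],"travel":[[3,-5,0],[7,-11,0],[11,-17,0],[15,-23,0],[19,-29,0],[23,-35,-1],[27,-41,-2],[29.3,-45.6,-3],[29.3,-45.6,-4],[29.3,-45.6,-4]],"turn":[[0,0,4],[0,0,8],[0,0,13],[0,0,18],[0,0,23],[0,0,28],[0,0,33],[0,0,39],[0,0,39],[0,0,39]]}' 40
python3 - <<'E'
from h import *
snap('wrist','w1');print(manip.read_state())
E
```

```text
clock: 2.15
eef_pos: [442.6, 71.1, 164.3]
eef_rot: [3.141, -0.002, -2.74]
wrist_force: [-0.2, 0.3, -0.3]
finger_gap: 93.8
wrist {'fx': 358.4954421375367, 'fy': 358.4954421375367, 'cx': 284.34625438245484, 'cy': 210.0251878034332}
{'clock': 2.2, 'joints': array([ 8.06056291e-02,  1.13772111e-01,  1.84460865e+00,  1.30369557e-04,
        1.18435543e+00, -1.89349700e+00]), 'qd': array([ 0.05104923, -0.02688144, -0.00013187,  0.00285993,  0.00758581,
        0.01810685]), 'effort': array([ -2.41721794, -38.45976591, -33.05215359,  -0.15300895,
        -0.11725052,  -0.38070506]), 'eef_pos': array([442.29690719,  72.48104424, 165.02243845]), 'eef_rot': array([ 3.14111553e+00, -1.04624109e-03, -2.73833531e+00]), 'wrist_force': array([0.28713855, 0.94262006, 0.61976601]), 'moment': array([ 0.04757904, -0.00558593,  0.01407554]), 'finger_gap': 93.9059391853445}
```

View pics/w1.png

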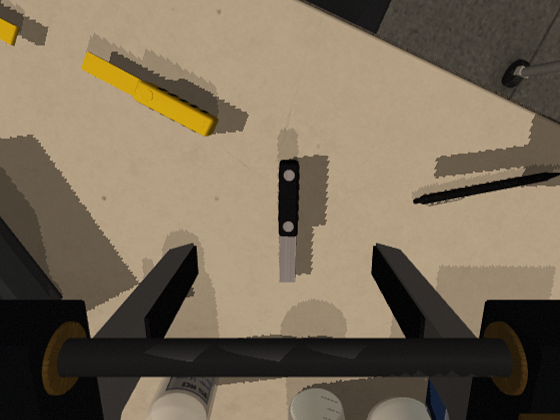

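The wrist view shows the feeler lined up between the fingers. The handle spans (289,160)-(289,236) and the tongue runs to (288,282). The yellow look-alike is at upper left.

```bash
python3 - <<'E'
from h import *
P,p=pts('w1')
g=p.astype(int)
R=P[140:300,265:315];c=g[140:300,265:315]
dark=(c.sum(-1)<110)&(R[...,2]>15)
h=R[dark];print(len(h),np.median(h[:,2]),h[:,2].max(),cv2.minAreaRect(h[:,:2].astype(np.float32)))
m=(R[...,2]>9)&(R[...,2]<45);h=R[m];r=cv2.minAreaRect(h[:,:2].astype(np.float32));print(len(h),r,cv2.boxPoints(r))
# ray-plane for pixels at known heights
z=np.load('pics/w1.npz');fx,fy,cx,cy=z['k'];T=z['T']
def ray(u,v,h):
    d=T[:3,:3]@np.array([(u-cx)/fx,-(v-cy)/fy,-1]);t=(h-T[2,3])/d[2];return T[:3,3]+t*d
for u,v,h in[(280.5,159,26),(298,159,26),(281,236,26),(298,236,26),(280.5,282,15),(295.5,282,15),(288,282,15),(289,175,26),(289,227,26)]: print(u,v,ray(u,v,h).round(1))
E
python3 - <<'E'
import cv2
i=cv2.imread('pics/w1.png')[145:295,240:340];cv2.imwrite('pics/w1z.png',cv2.resize(i,None,fx=4,fy=4,interpolation=0))
E
```

```text
1217 25.395330997011854 28.527562011670398 ((440.36126708984375, 75.72056579589844), (67.96282958984375, 18.765361785888672), 22.493911743164062)
2235 ((465.22088623046875, 85.95401763916016), (121.76569366455078, 18.91083526611328), 22.278194427490234) [[405.2981    71.622696]
 [412.4673    54.123474]
 [525.1437   100.28534 ]
 [517.9745   117.78456 ]]
280.5 159 [408.6  54.6  26. ]
298 159 [402.6  68.8  26. ]
281 236 [474.6  83.   26. ]
298 236 [468.4  97.6  26. ]
280.5 282 [523.3 102.9  15. ]
295.5 282 [517.4 116.8  15. ]
288 282 [520.4 109.8  15. ]
289 175 [418.8  67.1  26. ]
289 227 [463.6  86.4  26. ]
```

View pics/w1z.png

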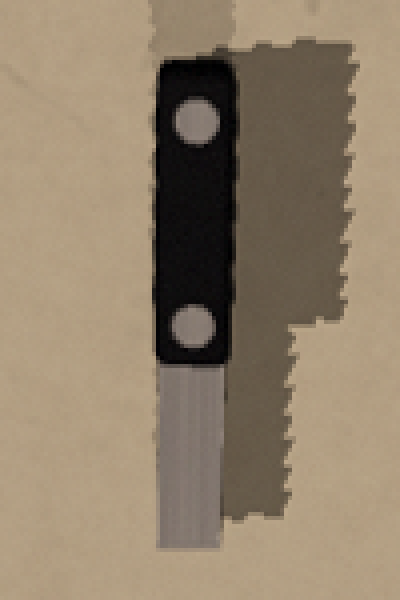

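```bash
python3 -m inch '{"grip":[0,0,0,0,0,0],"travel":[[-0.1,0.3,-4],[-0.15,0.35,-9],[-0.15,0.35,-13],[-0.15,0.35,-15.5],[-0.15,0.35,-16.1],[-0.15,0.35,-16.1]],"turn":[[0,0,-0.5],[0,0,-0.5],[0,0,-0.5],[0,0,-0.5],[0,0,-0.5],[0,0,-0.5]]}' 40;  python3 - <<'E'
from h import *
snap('wrist','w2');print(manip.read_state()['eef_pos'],manip.read_state()['wrist_force'])
E
```

```text
clock: 2.95
eef_pos: [441.1, 76.6, 4.8]
eef_rot: [3.141, -0.0, -2.746]
wrist_force: [0.5, 0.3, -0.5]
finger_gap: 46.9
wrist {'fx': 358.4954421375367, 'fy': 358.4954421375367, 'cx': 284.34625438245484, 'cy': 210.0251878034332}
[441.31903126  76.43882528   5.0921005 ] [ 1.62070903 -0.57317231  1.29790203]
```

View pics/w2.png

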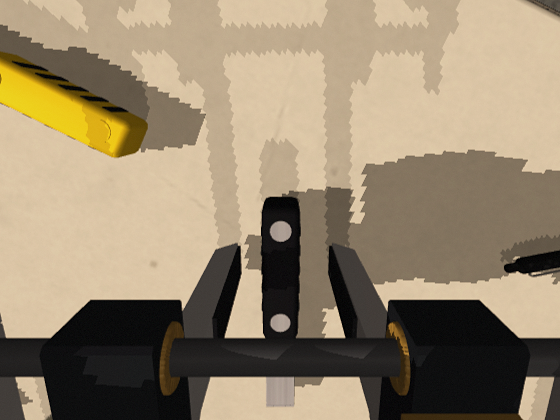

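The handle at (281,270) sits centred between the half-open fingers, so I'll close.

```bash
python3 -m inch '{"grip":[-1,-1,-1,-1,-1],"travel":[[0,0,-0.1],[0,0,-0.1],[0,0,-0.1],[0,0,-0.1],[0,0,-0.1]],"turn":[[0,0,0],[0,0,0],[0,0,0],[0,0,0],[0,0,0]]}' 40
```

```text
clock: 3.62
eef_pos: [441.5, 76.4, 4.3]
eef_rot: [-3.141, 0.001, -2.746]
wrist_force: [-1.6, -0.3, 5.7]
finger_gap: 17.8
```

```bash
python3 -m inch '{"grip":[-1,-1,-1,-1,-1,-1,-1,-1,-1,-1],"travel":[[0,0,3],[0,0,7],[0.5,-2,11],[3,-6,14.5],[6,-11,15],[9,-16,15],[12,-21,15],[15,-25,15],[15.9,-26.8,15],[15.9,-26.8,15]],"turn":[[0,0,0],[0,0,-2],[0,0,-10],[0,0,-19],[0,0,-28],[0,0,-37],[0,0,-46],[0,0,-55],[0,0,-61],[0,0,-61]]}' 40;python3 -m inch '{"grip":[-1],"travel":[[0,0,0]],"turn":[[0,0,0]]}' 40;  python3 - <<'E'
from h import *
snap('wrist','w3');s=manip.read_state();print(s['eef_pos'],s['wrist_force'],s['finger_gap'])
P,p=pts('w3')
R=P.reshape(-1,3);t=R[(R[:,2]>71)&(R[:,2]<85)]
print(len(t),np.median(t[:,2]),cv2.minAreaRect(t[:,:2].astype(np.float32)))
E
```

```text
clock: 4.88
eef_pos: [600.3, -192.4, 153.4]
eef_rot: [-3.141, -0.0, 2.471]
wrist_force: [-0.2, 0.2, -0.5]
finger_gap: 17.7
clock: 5.0
eef_pos: [599.9, -191.5, 153.2]
eef_rot: [-3.141, -0.001, 2.474]
wrist_force: [0.3, 1.5, -0.4]
finger_gap: 17.8
wrist {'fx': 358.4954421375367, 'fy': 358.4954421375367, 'cx': 284.34625438245484, 'cy': 210.0251878034332}
[ 599.91282589 -191.49432591  153.24433025] [ 0.35153942  0.39699202 -0.7849542 ] 17.9070511612672
19027 77.0834828180455 ((598.2185668945312, -284.87957763671875), (353.64764404296875, 151.43804931640625), 76.84967803955078)
```

View pics/w3.png

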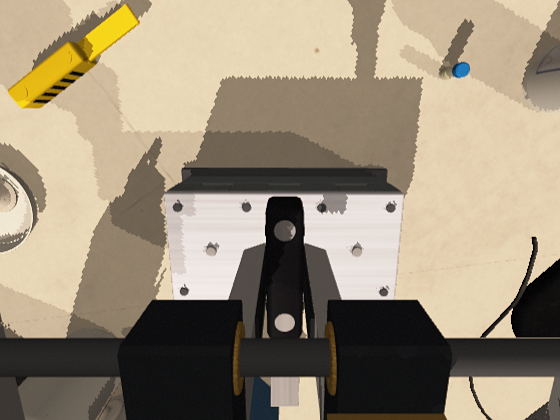

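The block's front face is visible at rows 170-192, with dark gap mouths near (219,184) and (352,184), so it does face the robot. The gauge is still gripped straight. Next I'll measure the edges.

Run:
```python
from h import *
P,p=pts('w3')
i=cv2.cvtColor(p,cv2.COLOR_RGB2BGR)
cv2.imwrite('pics/w3z.png',cv2.resize(i[155:215,155:415],None,fx=3,fy=6,interpolation=0))
z=np.load('pics/w3.npz');fx,fy,cx,cy=z['k'];T=z['T']
lab=P
R=P[185:300,150:420].reshape(-1,3);gg=p[185:300,150:420].reshape(-1,3).astype(int)
m=(R[:,2]>74)&(R[:,2]<82)&(gg.sum(1)>300);t=R[m]
e=t[:,:2]
yaw=np.deg2rad(-38.33)
for y in np.deg2rad([-38.9,-38.33,-37.8]):
    d=np.array([np.cos(y),np.sin(y)]);n=np.array([-d[1],d[0]])
    print(np.percentile(e@d,[0.1,0.5,1]),np.percentile(e@n,[0.3,1,99,99.7]), )
def ray(u,v,h):
    d=T[:3,:3]@np.array([(u-cx)/fx,-(v-cy)/fy,-1]);t=(h-T[2,3])/d[2];return T[:3,3]+t*d
for u,v,h in[(164.5,192,78),(404.5,191,78)]:print(ray(u,v,h))
```

```text
[565.9808003  566.45572265 566.83088992] [139.33920138 140.32107094 312.51358354 313.53237812]
[568.76611609 568.93381857 569.05602215] [133.294927   134.26971971 306.46581775 307.43511314]
[570.30445908 570.75708301 571.07286948] [127.58689664 128.60765306 300.80569229 301.83487711]
[ 528.66534748 -246.94882279   78.        ]
[ 635.50960554 -110.34972411   78.        ]
```

View pics/w3z.png

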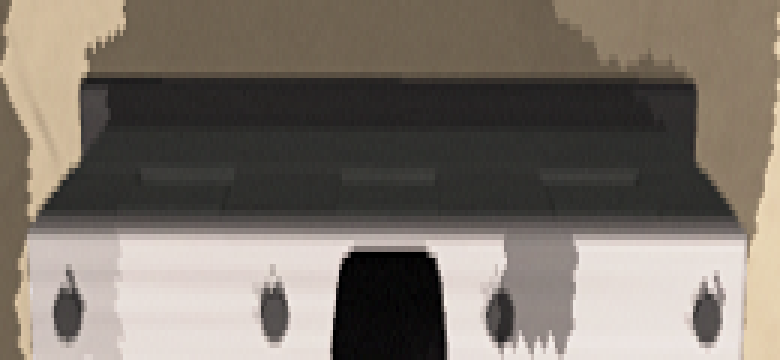

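```bash
python3 -m inch '{"grip":[-1,-1,-1,-1,-1,-1,-1,-1],"travel":[[-3,2.3,0],[-6,4.7,-1],[-9,7,-3],[-9.35,7.3,-7],[-9.35,7.3,-10.5],[-9.35,7.3,-11.8],[-9.35,7.3,-11.85],[-9.35,7.3,-11.85]],"turn":[[0,0,0],[0,0,0],[0,0,0],[0,0,0],[0,0,0],[0,0,0],[0,0,0],[0,0,0]]}' 40;python3 - <<'E'
from h import *
snap('side','s4');snap('top','t4');snap('wrist','w4');s=manip.read_state();print(s['eef_pos'],s['wrist_force'],s['eef_rot'])
i=cv2.imread('pics/s4.png')[160:340,180:400];j=cv2.imread('pics/t4.png')[110:290,200:420]
cv2.imwrite('pics/c4.png',cv2.resize(np.vstack([i,j]),None,fx=1.65*1.0,fy=1.65))
E
```

```text
clock: 6.05
eef_pos: [507.1, -118.6, 36.0]
eef_rot: [3.141, 0.001, 2.474]
wrist_force: [0.0, 0.1, -0.4]
finger_gap: 17.4
side {'fx': 534.989490301528, 'fy': 534.989490301528, 'cx': 276.7793642087653, 'cy': 204.55223144343557}
top {'fx': 464.5844284525807, 'fy': 464.5844284525807, 'cx': 282.775668455266, 'cy': 202.60215522451244}
wrist {'fx': 358.4954421375367, 'fy': 358.4954421375367, 'cx': 284.34625438245484, 'cy': 210.0251878034332}
[ 506.91085791 -118.63992114   35.71219517] [ 0.3888582   0.47105601 -0.04973474] [-3.14157562e+00  4.72732697e-04  2.47403763e+00]
```

View pics/c4.png

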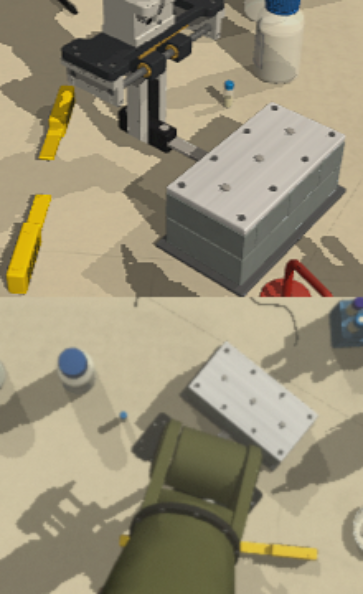

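View pics/w4.png

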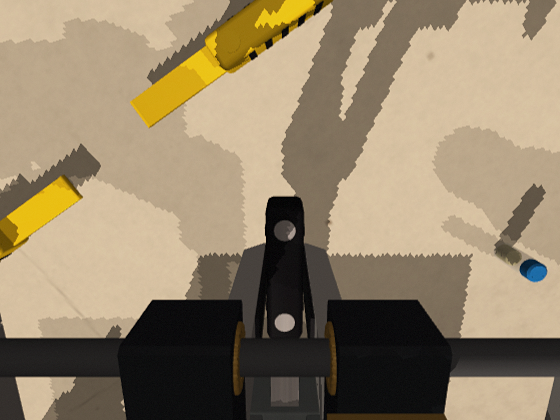

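Side and wrist views show the gauge straight, with its tongue just in front of the middle mouth. I'll enter gently.

```bash
python3 -m inch '{"grip":[-1,-1,-1,-1,-1,-1],"travel":[[0,0,-0.12],[0.31,-0.25,-0.12],[0.63,-0.49,-0.12],[0.94,-0.74,-0.12],[1.26,-0.99,-0.12],[1.26,-0.99,-0.12]],"turn":[[0,0,0],[0,0,0],[0,0,0],[0,0,0],[0,0,0],[0,0,0]]}' 40
python3 -m inch '{"grip":[-1,-1,-1,-1,-1],"travel":[[0.16,-0.12,0],[0.31,-0.25,0],[0.47,-0.37,0],[0.63,-0.49,0],[0.63,-0.49,0]],"turn":[[0,0,0],[0,0,0],[0,0,0],[0,0,0],[0,0,0]]}' 40
```

```text
clock: 6.95
eef_pos: [519.7, -128.7, 34.4]
eef_rot: [-3.142, 0.0, 2.474]
wrist_force: [0.0, 0.9, -0.4]
finger_gap: 17.7
clock: 7.58
eef_pos: [523.7, -132.1, 33.5]
eef_rot: [-3.14, -0.006, 2.474]
wrist_force: [-14.2, 10.8, 5.4]
finger_gap: 18.0
```

About 18 N at roughly 11 mm in, above the 12 N lead-in maximum, so this looks like a hard stop. I'll back out and try the left gap.

```bash
python3 -m inch '{"grip":[-1,-1,-1,-1,-1,-1,-1,-1],"travel":[[-0.5,0.4,0.05],[-1.2,0.95,0.1],[-1.9,1.5,0.1],[0,3.2,0.1],[1.5,5.8,0.1],[1.55,5.85,0.1],[1.55,5.85,0.1],[1.55,5.85,0.1]],"turn":[[0,0,0],[0,0,0],[0,0,0],[0,0,0],[0,0,0],[0,0,0],[0,0,0],[0,0,0]]}' 40
python3 -c "
from h import *
s=manip.read_state();e=s['eef_pos'];d=np.array([.786,-.618]);n=np.array([.618,.786]);L=np.array([616.7,-135.3]);print(e,s['eef_rot'],s['wrist_force'],'tip in',(e[:2]-L)@d+86.5,'lat',(e[:2]-L)@n)"
```

```text
clock: 8.57
eef_pos: [538.8, -74.2, 34.5]
eef_rot: [-3.14, -0.006, 2.473]
wrist_force: [0.3, -0.0, -1.0]
finger_gap: 17.5
[538.82015765 -74.18803903  34.54907186] [-3.13999675 -0.00635897  2.47349546] [ 0.32125841 -0.03976551 -0.96178411] tip in -12.480747972457621 lat -0.09574125035834055
```

```bash
python3 -m inch '{"grip":[-1,-1,-1,-1,-1,-1],"travel":[[0,0,0],[0.39,-0.31,0],[0.79,-0.62,0],[1.18,-0.93,0],[1.57,-1.24,0],[1.57,-1.24,0]],"turn":[[-0.2,-0.25,0],[-0.2,-0.25,0],[-0.2,-0.25,0],[-0.2,-0.25,0],[-0.2,-0.25,0],[-0.2,-0.25,0]]}' 40
python3 -m inch '{"grip":[-1,-1,-1,-1],"travel":[[0.16,-0.12,0],[0.31,-0.25,0],[0.47,-0.37,0],[0.47,-0.37,0]],"turn":[[0,0,0],[0,0,0],[0,0,0],[0,0,0]]}' 40
```

```text
clock: 9.32
eef_pos: [554.7, -86.8, 34.4]
eef_rot: [-3.14, -0.001, 2.473]
wrist_force: [-0.5, 0.1, -0.2]
finger_gap: 17.7
clock: 9.82
eef_pos: [559.5, -90.6, 34.4]
eef_rot: [-3.14, -0.001, 2.473]
wrist_force: [-0.3, 0.1, -0.5]
finger_gap: 17.3
```

```bash
python3 -m inch '{"grip":[-1,-1,-1,-1,-1],"travel":[[0.24,-0.19,0],[0.47,-0.37,0],[0.71,-0.56,0],[0.94,-0.74,0],[0.94,-0.74,0]],"turn":[[0,0,0],[0,0,0],[0,0,0],[0,0,0],[0,0,0]]}' 40
python3 -m inch '{"grip":[-1,-1,-1,-1,-1],"travel":[[0.24,-0.19,0],[0.47,-0.37,0],[0.71,-0.56,0],[0.94,-0.74,0],[0.94,-0.74,0]],"turn":[[0,0,0],[0,0,0],[0,0,0],[0,0,0],[0,0,0]]}' 40
```

```text
clock: 10.45
eef_pos: [568.8, -98.0, 34.1]
eef_rot: [-3.14, -0.001, 2.473]
wrist_force: [0.1, -0.1, -2.9]
finger_gap: 17.8
clock: 11.08
eef_pos: [578.6, -105.8, 34.2]
eef_rot: [-3.14, -0.0, 2.473]
wrist_force: [-0.7, -0.9, -5.2]
finger_gap: 17.8
```

Downward force of 5 N at 38 mm in, so a sprung shoe. I'll check the drag while moving.

```bash
python3 -m inch '{"grip":[-1,-1,-1],"travel":[[0.16,-0.12,0],[0.31,-0.25,0],[0.47,-0.37,0]],"turn":[[0,0,0],[0,0,0],[0,0,0]]}' 40
python3 -m inch '{"grip":[-1,-1,-1],"travel":[[-0.2,0.15,0],[-0.4,0.31,0],[-0.6,0.46,0]],"turn":[[0,0,0],[0,0,0],[0,0,0]]}' 40
```

```text
clock: 11.45
eef_pos: [583.4, -109.6, 34.1]
eef_rot: [-3.14, -0.0, 2.473]
wrist_force: [-2.2, 2.0, -4.4]
finger_gap: 18.0
clock: 11.82
eef_pos: [577.5, -105.0, 34.4]
eef_rot: [-3.14, 0.0, 2.473]
wrist_force: [3.3, -2.0, -4.8]
finger_gap: 17.7
```

The drag reverses with direction at about 3 to 4 N, so left is the dragging gap. I'll withdraw and verify the right one too.

```bash
python3 -m inch '{"grip":[-1,-1,-1,-1,-1,-1,-1,-1,-1,-1],"travel":[[-1,0.79,0],[-2,1.57,0],[-3,2.36,0],[-3.8,3,0],[-5.5,0.9,0],[-8,-2.3,0],[-10,-4.9,0],[-10.6,-5.65,0],[-10.6,-5.65,0],[-10.6,-5.65,0]],"turn":[[0,0,0],[0,0,0],[0,0,0],[0,0,0],[0,0,0],[0,0,0],[0,0,0],[0,0,0],[0,0,0],[0,0,0]]}' 40
python3 -c "
from h import *
s=manip.read_state();e=s['eef_pos'];d=np.array([.786,-.618]);n=np.array([.618,.786]);L=np.array([548.7,-221.7]);print(e,s['eef_rot'],s['wrist_force'],'tip in',(e[:2]-L)@d+86.5,'lat',(e[:2]-L)@n)"
```

```text
clock: 13.08
eef_pos: [472.0, -160.8, 34.4]
eef_rot: [-3.14, 0.0, 2.474]
wrist_force: [-0.7, -0.2, -0.5]
finger_gap: 17.6
[ 471.97424103 -160.7823842    34.3897583 ] [-3.14024101e+00  4.89319457e-04  2.47369733e+00] [-0.74467577 -0.18229741 -0.50276275] tip in -11.453533117468638 lat 0.4647269709061513
```

```bash
python3 -m inch '{"grip":[-1,-1,-1,-1,-1],"travel":[[0.39,-0.31,0],[0.79,-0.62,0],[1.18,-0.93,0],[1.57,-1.24,0],[1.57,-1.24,0]],"turn":[[0,0,0],[0,0,0],[0,0,0],[0,0,0],[0,0,0]]}' 40
python3 -m inch '{"grip":[-1,-1,-1,-1],"travel":[[0.16,-0.12,0],[0.31,-0.25,0],[0.47,-0.37,0],[0.47,-0.37,0]],"turn":[[0,0,0],[0,0,0],[0,0,0],[0,0,0]]}' 40
```

```text
clock: 13.7
eef_pos: [487.9, -173.4, 34.3]
eef_rot: [-3.14, 0.001, 2.474]
wrist_force: [-0.2, -0.1, -1.0]
finger_gap: 17.6
clock: 14.2
eef_pos: [492.6, -177.2, 34.3]
eef_rot: [-3.14, 0.001, 2.473]
wrist_force: [0.1, 0.2, 0.1]
finger_gap: 17.7
```

```bash
python3 -m inch '{"grip":[-1,-1,-1,-1,-1,-1,-1],"travel":[[0.28,-0.22,0],[0.57,-0.45,0],[0.86,-0.68,0],[1.15,-0.9,0],[1.44,-1.13,0],[1.73,-1.36,0],[2.04,-1.6,0]],"turn":[[0,0,0],[0,0,0],[0,0,0],[0,0,0],[0,0,0],[0,0,0],[0,0,0]]}' 40
```

```text
clock: 15.08
eef_pos: [513.2, -193.3, 34.3]
eef_rot: [-3.14, 0.001, 2.473]
wrist_force: [-0.1, 0.5, -0.6]
finger_gap: 17.7
```

No drag and no downward force at 41 mm in, so right is slack. Back to the left gap.

```bash
python3 -m inch '{"grip":[-1,-1,-1,-1,-1,-1,-1,-1,-1,-1],"travel":[[-1.1,0.87,0],[-2.3,1.8,0],[-3.4,2.67,0],[-4.25,3.34,0],[-2.5,5.6,0],[0,8.75,0],[2,11.3,0],[2.55,12,0],[2.55,12,0],[2.55,12,0]],"turn":[[0,0,0],[0,0,0],[0,0,0],[0,0,0],[0,0,0],[0,0,0],[0,0,0],[0,0,0],[0,0,0],[0,0,0]]}' 40
python3 -c "
from h import *
s=manip.read_state();e=s['eef_pos'];d=np.array([.786,-.618]);n=np.array([.618,.786]);L=np.array([616.7,-135.3]);print(e,s['eef_rot'],s['wrist_force'],'tip in',(e[:2]-L)@d+86.5,'lat',(e[:2]-L)@n)"
```

```text
clock: 16.32
eef_pos: [538.2, -74.1, 34.3]
eef_rot: [-3.14, 0.0, 2.473]
wrist_force: [-0.6, 0.4, -0.3]
finger_gap: 17.5
[538.19150615 -74.068476    34.26572689] [-3.14004150e+00  3.00755938e-04  2.47266111e+00] [-0.55205913  0.44943108 -0.27384414] tip in -13.048757997055873 lat -0.3902713381550147
```

```bash
python3 -m inch '{"grip":[-1,-1,-1,-1,-1,-1,-1,-1,-1,-1],"travel":[[0.5,-0.37,0],[1.0,-0.75,0],[1.5,-1.15,0],[2.0,-1.54,0],[2.5,-1.94,0],[3.0,-2.33,0],[3.5,-2.72,0],[4.0,-3.12,0],[4.4,-3.43,0],[4.64,-3.62,0]],"turn":[[0,0,0],[0,0,0],[0,0,0],[0,0,0],[0,0,0],[0,0,0],[0,0,0],[0,0,0],[0,0,0],[0,0,0]]}' 40
python3 -m inch '{"grip":[-1,-1,-1,-1],"travel":[[0.12,-0.09,0],[0.24,-0.19,0],[0.31,-0.25,0],[0.31,-0.25,0]],"turn":[[0,0,0],[0,0,0],[0,0,0],[0,0,0]]}' 40
```

```text
clock: 17.58
eef_pos: [584.6, -110.4, 34.0]
eef_rot: [-3.14, -0.0, 2.473]
wrist_force: [-1.7, 1.0, -4.7]
finger_gap: 17.7
clock: 18.08
eef_pos: [587.8, -113.0, 34.1]
eef_rot: [-3.14, 0.0, 2.473]
wrist_force: [-0.9, 0.8, -4.8]
finger_gap: 17.7
```

```bash
python3 -m inch '{"grip":[-1,-1,-1],"travel":[[0.08,-0.06,-0.03],[0.16,-0.12,-0.06],[0.16,-0.12,-0.06]],"turn":[[0,0,0],[0,0,0],[0,0,0]]}' 40
python3 -m inch '{"grip":[-1,-1,-1],"travel":[[0.08,-0.06,0],[0.16,-0.12,0],[0.16,-0.12,0]],"turn":[[0,0,0],[0,0,0],[0,0,0]]}' 40
```

```text
clock: 18.45
eef_pos: [589.5, -114.3, 33.5]
eef_rot: [-3.14, 0.0, 2.472]
wrist_force: [-1.3, 1.2, -4.1]
finger_gap: 17.6
clock: 18.82
eef_pos: [590.3, -114.8, 33.4]
eef_rot: [-3.139, -0.002, 2.473]
wrist_force: [-9.0, 5.9, 1.0]
finger_gap: 17.7
```

Resistance of 11 N at full depth means the handle is on the face. I'll relax and release.

```bash
python3 -m inch '{"grip":[-1,-1,-0.4,-0.4,-0.4,-0.4],"travel":[[0,0,0],[0,0,0],[0,0,0],[0,0,0],[0,0,0],[0,0,0]],"turn":[[0,0,0],[0,0,0],[0,0,0],[0,0,0],[0,0,0],[0,0,0]]}' 40
python3 - <<'E'
from h import *
snap('wrist','w5');snap('side','s5')
cv2.imwrite('pics/s5z.png',cv2.resize(cv2.imread('pics/s5.png')[150:340,200:400],None,fx=3.5,fy=3.1))
E
```

```text
clock: 19.58
eef_pos: [590.5, -114.9, 33.6]
eef_rot: [-3.14, -0.002, 2.473]
wrist_force: [0.3, 0.1, -0.7]
finger_gap: 28.2
wrist {'fx': 358.4954421375367, 'fy': 358.4954421375367, 'cx': 284.34625438245484, 'cy': 210.0251878034332}
side {'fx': 534.989490301528, 'fy': 534.989490301528, 'cx': 276.7793642087653, 'cy': 204.55223144343557}
```

View pics/w5.png

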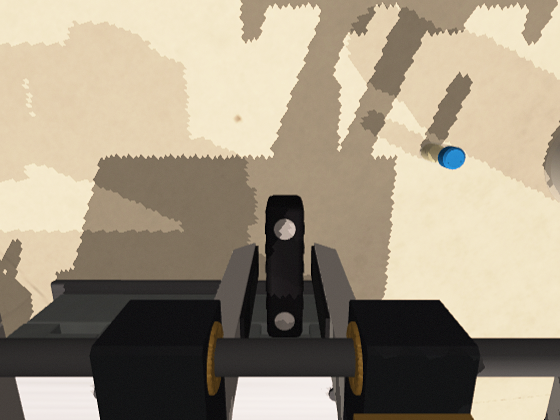

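View pics/s5z.png

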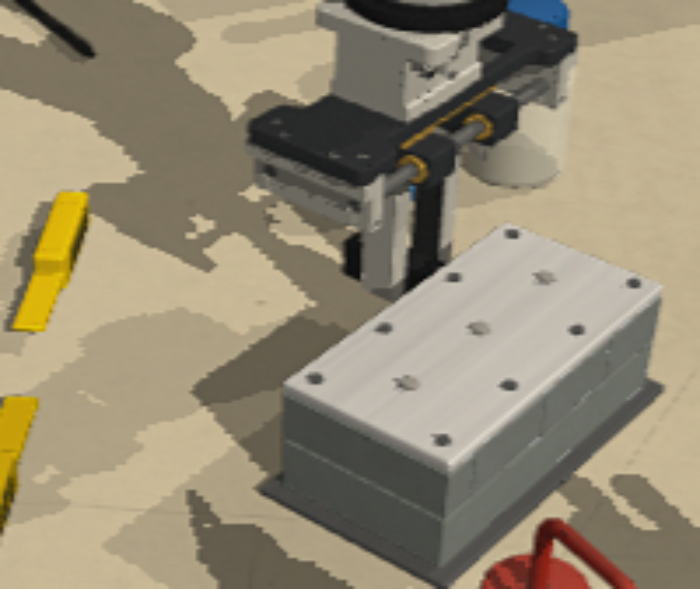

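The released gauge at (285,265) in the wrist view stays level, its handle against the block. I'll retract straight up.

```bash
python3 -m inch '{"grip":[-0.1,-0.1,-0.1,-0.1,-0.1,-0.1,-0.1,-0.1],"travel":[[0,0,0],[0,0,0.5],[0,0,2],[0,0,4.5],[0,0,8],[-1,0.8,12],[-4,3.1,14],[-6,4.7,14]],"turn":[[0,0,0],[0,0,0],[0,0,0],[0,0,0],[0,0,0],[0,0,0],[0,0,0],[0,0,0]]}' 40
python3 - <<'E'
from h import *
snap('wrist','w6');snap('side','s6')
print(manip.read_state()['wrist_force'])
cv2.imwrite('pics/s6z.png',cv2.resize(cv2.imread('pics/s6.png')[150:340,200:400],None,fx=3.5,fy=3.1))
E
```

```text
clock: 20.68
eef_pos: [530.2, -67.3, 176.4]
eef_rot: [-3.141, 0.002, 2.473]
wrist_force: [0.5, -0.5, -0.6]
finger_gap: 42.6
wrist {'fx': 358.4954421375367, 'fy': 358.4954421375367, 'cx': 284.34625438245484, 'cy': 210.0251878034332}
side {'fx': 534.989490301528, 'fy': 534.989490301528, 'cx': 276.7793642087653, 'cy': 204.55223144343557}
[-0.01638591  0.23483774 -0.22708178]
```

View pics/w6.png

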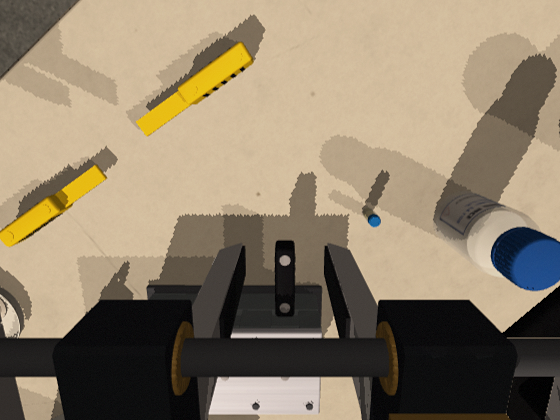

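View pics/s6z.png

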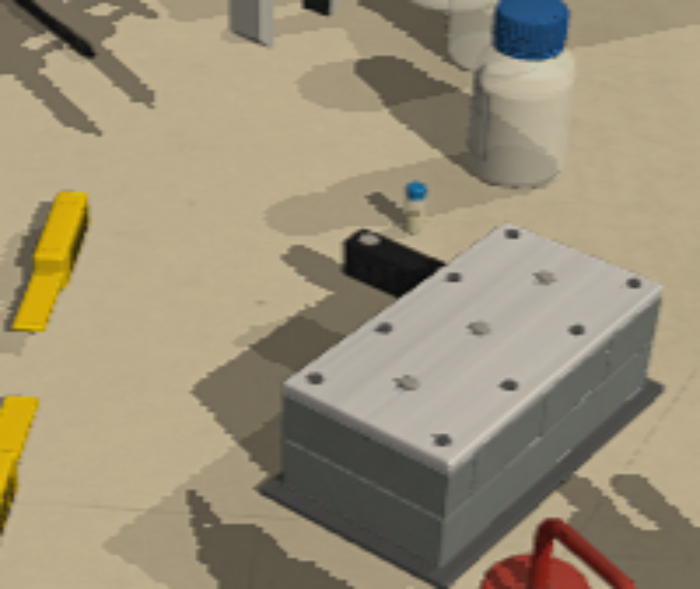

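Run:
```python
from h import *
d=np.array([.786,-.618]);n=np.array([.618,.786]);L=np.array([616.7,-135.3])
for f,(r0,r1,c0,c1) in dict(w6=(235,320,270,300),s6=(218,245,295,332)).items():
    P,p=pts(f);R=P[r0:r1,c0:c1].reshape(-1,3);R=R[(R[:,2]>48)&(R[:,2]<66)]
    a=(R[:,:2]-L)@d;b=(R[:,:2]-L)@n;k=(abs(b)<12)&(a<2)
    a=a[k];zz=R[k,2];b=b[k]
    c=np.polyfit(a,zz,1);print(f,k.sum(),'slope',c,'a range',np.percentile(a,[1,99]),'med z rear/front',np.median(zz[a<-50]),np.median(zz[a>-20]),'lat',np.median(b))
```

```text
w6 1443 slope [1.96866627e-03 5.27916036e+01] a range [-71.21164765  -1.08537789] med z rear/front 52.95634066475543 52.9008176059059 lat -0.7478003532697364
s6 235 slope [1.16758231e-02 5.42395386e+01] a range [-67.5864746 -15.4922537] med z rear/front 54.268407617602975 54.42804527331742 lat -4.827708104229538
```

The gauge is level (slope under 0.7°), and its rear end is 70 to 71 mm from the face, so it is fully in. The bystanders are standing. Handing in.

```bash
python3 -c "
from h import *
print(manip.read_state()['clock']);print(manip.sign_off())"
```

```text
20.775
the job is handed in; nothing more can be done
None
```

The feeler gauge is sitting released in the left gap, the one that drags. The job was handed in at 20.8 s.

I felt all three gaps with the gauge:
- **Middle – jammed:** it stopped hard about 11 mm in. The push reached about 18 N before I backed off, which is above the 12 N lead-in limit.
- **Left – dragging:** I felt 3–4 N of drag that reversed with direction, and about 5 N of downward spring force.
- **Right – slack:** I felt no drag and no downward force with the tongue 41 mm in.

I then pushed the tongue into the left gap until the handle met the block face (about 11 N), let go and pulled clear.

**Final checks:**
- **Gauge:** it stays level on its own, with a slope under 0.7° from both cameras. In the wrist camera the handle's rear is 70–71 mm from the face, so it is fully in.
- **Bystanders:** the vial and bottle were seen upright afterwards. The beaker was only partly in the last views, but nothing went near it.
- **Disagreement:** the side camera put the gauge about 4 mm further sideways and about 1.4 mm higher than the wrist camera. It mostly sees one flank of the handle, and its view of the handle's front was partly blocked.

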